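# Lock the spring rule at the span of the drying-rack jig

## Robot

A 6-joint arm with a two-finger parallel gripper is mounted at the origin on the work surface. World frame = base frame: x ahead of the robot, y to its left, z up, the work surface at z = 0. Lengths are in mm, angles in rad, forces in N, time in s.
With the tool pointing down it reaches from about 350 to 875 mm from the base axis. Payload 4.2 kg.
Tool frame: the origin (TCP) lies between the finger pads; the fingertips stand 19 mm ahead of it and the grasp point (between the pads) is the TCP; x points along the fingers, y is the direction in which the jaws open and shut, and the axes are right-handed (so a half turn about x gives the same grasp; the last joint's range is limited). The gripper opens to 85 mm and grips with 20 to 120 N. Pads are 22 mm wide; open, the fingers measure 114 mm over their backs; the gripper's body (76 mm by 85 mm) begins 54 mm behind the grasp point. The pads swing forward as they close: fully open they stand 13 mm farther back than shut.
Start: joints at [-1.032, 0.385, 0.008, 0, -1.194, -0.259], TCP at [172.618, -600.668, 250.312] pointing down, gripper open.
Joint ranges: [-3.14, 3.14], [-1.21, 2.06], [-1.07, 1.41], [-3.16, 2.05], [-2.99, -0.16], [-3.1, 3.1]. Speed limits (rad/s): [2.79, 2.79, 3.14, 3.14, 3.14, 3.14].

## Interface

Orientations are given as a unit quaternion [w, x, y, z].
In Python, from plant import readout, optics, r gives the robot as it stands.
- The arm moves only by the tool drive_tool, never from a script. Its argument "steps" is a list of rows, each an object with "slide": the shift along the world's x, y, z each as a share of 0.025 m, from -1 to 1, a list of three; "yaw": the turn about the world's z as a share of 0.1 rad, from -1 to 1; "fingers": the opening, from -1 (shut) to 1 (fully open). In form: [{"slide": [tx, ty, tz], "yaw": yaw, "fingers": fingers}, ...]. A call has 1 to 10 rows; each row shifts and turns the commanded pose from where the row before left it; what a row does not reach is not made up. A row lasts 1/10 s, in which the tool goes at most 50 mm and 8.59 degrees, less where a joint would pass 70% of its speed; a pose out of reach is approached as far as the arm can. A call with a number of a shift or a turn outside -1 to 1 is refused whole. A call with a gripper value outside its range is refused whole. The fingers move at their own pace and stop on an object; "grip_force" is the grip in N (left out, the last holds). Time passes only in rows, so rows that do not move let the fingers close. It gives the time, the measured TCP pose, the force and the opening at its end, in the units of the state.
- readout.get_obs(): the state, without advancing time (a new reading comes with each control period).
- optics.read_camera(name): name is "scene" or "top"; returns a dict with "color" (420x560x3 uint8, red, green, blue), "fx", "fy", "cx", "cy" (pixels), "rvec" (rotation vector, rad) and "tvec" (3), from world to camera coordinates, as OpenCV has them. Camera axes: x right, y down, z forward; pixel columns grow to the right and rows downward; lengths in mm; the calibration is good to about 2 mm. A picture is of the moment at which its call begins. There is no depth.
- r.close_job(): hands the job in, once; it reports no verdict.
The state is a dict: "t": time; "joint_positions": joint angles; "dq": joint speeds; "joint_efforts": joint torques, N m; "ee_pos": TCP position; "orientation": TCP orientation; "wrist_force": force on the tool from outside, world axes, zero at the start; "moment": the same for the moment, N m; "finger_gap": opening from 0.0 (shut) to 1.0 (fully open).
Only numpy, scipy, OpenCV 4.12 (cv2) and the standard library are available. Lean on these libraries where they do the work, as an engineer would, in place of code of your own. Each camera call takes 0.05 s, during which the arm holds its last target.

## Task

Take the length for a new rack slat with the spring rule: hook the lip at its blade's end over the far edge of the nailed rail on the plywood jig, and draw the case back gently, against the blade's spring, until you feel its back butt firmly against the wooden stop. With the hook still tight and the case still butted, press the case firmly down on the jig so that its sole goes in and locks the blade. Let go and leave the rule standing there, set to the span; do not strain the hook or the stop, and leave everything else on the bench alone.

Things in the scene. Friction and masses are not known exactly. Their poses are not given: they have to be found in the camera images.
- tape_center (a point): Middle of the spring rule's case (like a tape measure): loose, grey, 78 mm long (x), 34 wide (y), 54 high, flat sides to grasp across, front top corner rounded, black disc on each side; 0.25 to 0.45 kg. It stands on a black sole that sticks out 6 mm below, 33 mm under this point (sole out). +x points out of the mouth along the blade, +z up. Starts on the bench, blade in, sole out.
- tape_back (a point): Middle of the flat back face of the case (the end away from the blade), 39 mm behind tape_center and 13 mm lower. Same axes.
- hook (a point): Catching point of the blade's end lip: on the lip's inner face (towards the case), level with the blade's underside, mid-width; 75 mm ahead of tape_center (blade in). Steel blade 18 mm wide, 2.4 thick, leaves the case front along +x, its underside 22 mm above the sole's underside (sole out). Lip: 22 mm wide, 3 thick, hangs 14 mm below the blade. Axes as tape_center.
- blade (a joint): How far the blade is drawn out, in m: 0 in, 0.066 at most. A spring draws it in with 3 N at 0, 4.3 N at 0.066. When free and not locked it slides back in.
- sole (a joint): How far the lock sole is pressed up into the case, in m: 0 out (blade free), about 0.004 in (blade clamped). It moves only under some 7 N and stays where it is pushed; at about 0.004 it clamps the blade and resists firmly; 10 to 20 N in all lock it well. Pressed in before the blade is drawn it locks too short, and it does not come out by itself.
- jig: Fixed plywood base board, 300 mm (x) by 190 mm (y), 18 mm thick, lying on the bench. Origin: centre of its underside. +x runs from the stop towards the rail.
- rail: Wooden slat fixed across the far end of the jig, 18 mm (x) by 180 mm (y), 16.5 mm high above the board, with two nails 26 mm high standing near each end (58 and 78 mm from the middle); the middle is clear. Origin: centre of its underside, on the board's top. Same axes as the jig.
- rail_edge (a point): Middle of the rail's top far edge, the edge to be hooked: 9 mm beyond the rail's origin in +x, on its far face, 34.5 mm above the bench. Same axes as the jig. Rail and hook bear up to 14 N.
- stop: Fixed wooden batten across the near part of the jig, parallel to the rail, 22 mm (x) by 130 mm (y) by 34 mm high, its place along the jig differs each time. Origin: centre of its underside, on the board's top. Same axes as the jig.
- stop_face (a point): Middle of the stop's face that looks towards the rail (+x), 11 mm from the stop's origin and 17 mm above the board. The case's back is to butt against this face. From it to the rail's far face is 134 to 162 mm. The stop bears up to 20 N; the board takes up to 40 N from above.
- mug: White mug, 76 mm wide, 88 mm high; bystander. Origin under its centre.
- glue: White glue bottle, 52 mm wide, 130 mm high; bystander. Origin under its centre.
- paint: Small glass jar, 54 mm wide, 55 mm high; bystander. Origin under its centre.
- brush: Paint brush 190 mm long lying on the bench; bystander.
- bauble_a: Glass bauble 66 mm wide on a small wooden foot, about 105 mm high; bystander. Origin under its centre.
- bauble_b: Glass bauble 72 mm wide on a small wooden foot, about 110 mm high; bystander. Origin under its centre.
- pencil_box: Closed card box 50 by 160 by 30 mm; bystander. Origin under its centre.
Mind the look-alikes: they are no part of the job. There is more than one size of the part that bears tape_center; the job needs the smallest.

How it is judged:
By the outcome, as a careful person would: the job done as asked, in the order asked, and still so for the second after the job is handed in, with the robot touching nothing.
It also fails if it takes over 67 s, if anything falls off the work surface, if the arm or the gripper's body presses on something with over 40 N, if the wrist force passes 120 N, or if a joint passes its speed limit or range.

## Working session

There is one attempt and no reset: what is moved stays moved. The work goes in short steps, Python scripts to look and compute and a tool call to move; the robot and the scene stay as the last step left them, time stands still between calls to the robot, and variables do not carry over. Pictures are saved under pics/ and viewed, and the job is handed in when it is done.

Besides the shell and the picture viewer there is one more tool, called after "Emit:" as name(argument=value, ...), one argument or row to a line, values as JSON. drive_tool: Moves the arm, as the interface text tells. Its arguments: {"type":"object","properties":{"steps":{"type":"array"},"grip_force":{"type":"number"}},"required":["steps"]}

```bash
mkdir -p pics; ls; cat > h.py <<'E'
import numpy as np, cv2
from plant import readout, optics, r
def cam(n):
    c=optics.read_camera(n); return c
def ray(c,u,v):
    R,_=cv2.Rodrigues(np.array(c['rvec'],float)); t=np.array(c['tvec'],float).ravel()
    d=R.T@np.array([(u-c['cx'])/c['fx'],(v-c['cy'])/c['fy'],1.]); o=-R.T@t
    return o,d/np.linalg.norm(d)
def onz(c,u,v,z):
    o,d=ray(c,u,v); return o+d*(z-o[2])/d[2]
def proj(c,P):
    return cv2.projectPoints(np.array(P,float).reshape(-1,1,3),np.array(c['rvec'],float),np.array(c['tvec'],float),np.array([[c['fx'],0,c['cx']],[0,c['fy'],c['cy']],[0,0,1.]]),None)[0].reshape(-1,2)
def tri(c1,p1,c2,p2):
    o1,d1=ray(c1,*p1);o2,d2=ray(c2,*p2)
    A=np.stack([d1,-d2],1);s=np.linalg.lstsq(A,o2-o1,rcond=None)[0]
    a=o1+s[0]*d1;b=o2+s[1]*d2
    return (a+b)/2,np.linalg.norm(a-b)
E
python3 - <<'E'
from h import *
import pickle
d={}
for n in ('scene','top'):
    c=cam(n); d[n]=c; cv2.imwrite(f'pics/{n}0.png',cv2.cvtColor(c['color'],cv2.COLOR_RGB2BGR)); print(n,c['fx'],c['cx'],c['cy'],ray(c,c['cx'],c['cy']))
pickle.dump(d,open('c0.pkl','wb'))
print(readout.get_obs())
E
```

```text
pics
scene 489.1103399008315 277.73298341252644 210.02267147561273 (array([1168.56075751,   23.02930702, 1126.45397313]), array([-0.5072449 , -0.04948666, -0.86037996]))
top 542.0078478362616 288.5969293157233 198.86001846822205 (array([ 315.41917951,  -36.65701762, 1482.88050923]), array([ 0.17719637,  0.01555761, -0.98405254]))
{'t': 0.1, 'joint_positions': array([-1.03240833e+00,  3.85477725e-01,  6.76956499e-03, -4.11480125e-04,
       -1.19403717e+00, -2.58598446e-01]), 'dq': array([-0.00228942, -0.00246222,  0.00410649,  0.00113881, -0.00051957,
        0.00229257]), 'joint_efforts': array([ 1.20275795e-04, -3.93318808e+01,  1.88929546e+01,  4.19797316e+00,
       -2.64006616e-03, -1.70574914e-06]), 'ee_pos': array([ 172.47111365, -600.22322128,  249.33838209]), 'orientation': array([ 0.70006321, -0.09785747,  0.70034871,  0.09923258]), 'wrist_force': array([-0.59990897, -0.18111066,  0.03146072]), 'moment': array([ 0.06966746,  0.00792633, -0.02100277]), 'finger_gap': 1.0018632412853423}
```

View pics/scene0.png

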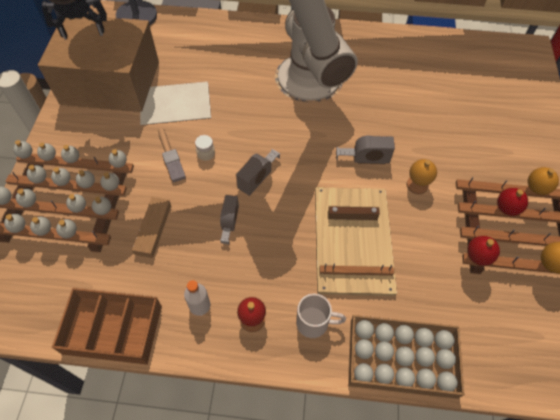

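View pics/top0.png

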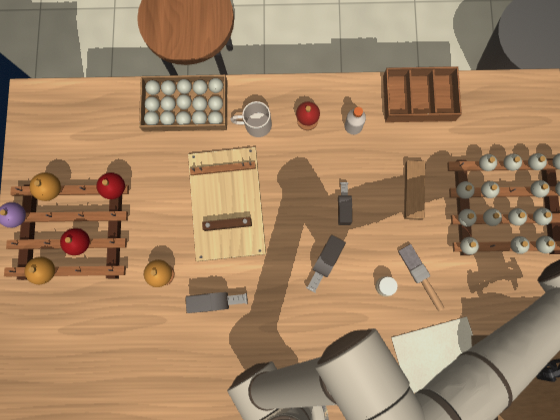

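The scene view shows three rules, at about (375,150), (257,172) and (230,213), with the jig at (355,240). In the top view the rules are at (210,301), (328,260) and (345,203), and the jig is at (227,203). The rule at (345,203) looks smallest, so I'll zoom in and measure it.

```bash
python3 - <<'E'
from h import *
import pickle
d=pickle.load(open('c0.pkl','rb'))
def crop(n,x0,y0,x1,y1,s,o):
    im=cv2.cvtColor(d[n]['color'],cv2.COLOR_RGB2BGR)[y0:y1,x0:x1]
    im=cv2.resize(im,None,fx=s,fy=s,interpolation=cv2.INTER_CUBIC)
    for x in range((x0+9)//10*10,x1,10):
        cv2.line(im,((x-x0)*s,0),((x-x0)*s,6),(0,0,255),1)
        if x%20==0: cv2.putText(im,str(x),((x-x0)*s,18),0,.35,(0,0,255),1)
    for y in range((y0+9)//10*10,y1,10):
        cv2.line(im,(0,(y-y0)*s),(6,(y-y0)*s),(0,0,255),1)
        if y%20==0: cv2.putText(im,str(y),(8,(y-y0)*s+4),0,.35,(0,0,255),1)
    cv2.imwrite('pics/'+o,im)
crop('top',290,170,370,300,5,'a.png' )if 0 else crop('top',290,170,380,295,4,'a.png')
crop('scene',200,140,300,250,5,'b.png')
crop('top',180,140,280,270,4,'c.png')
crop('scene',305,180,405,300,5,'d.png')
E
```

```text
(no output)
```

View pics/a.png

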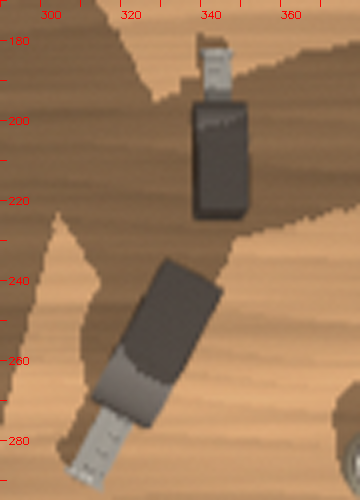

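View pics/b.png

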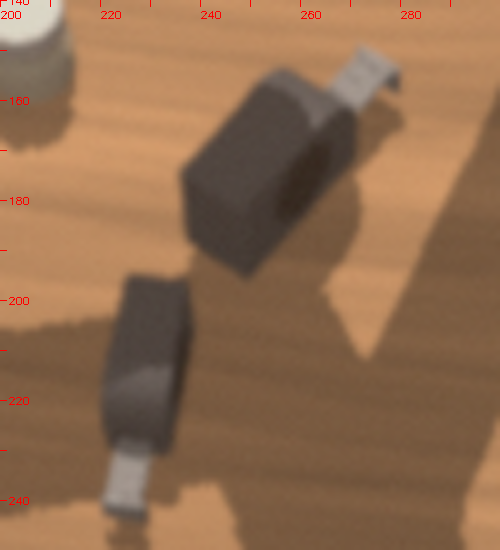

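View pics/c.png

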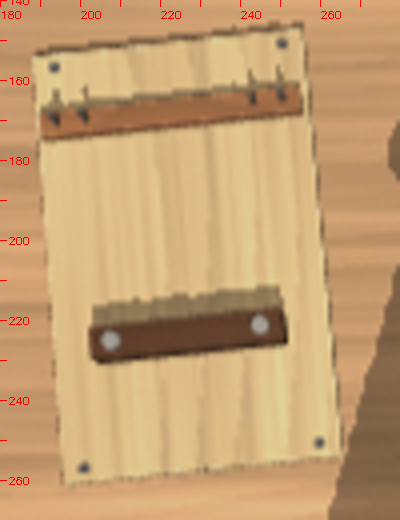

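View pics/d.png

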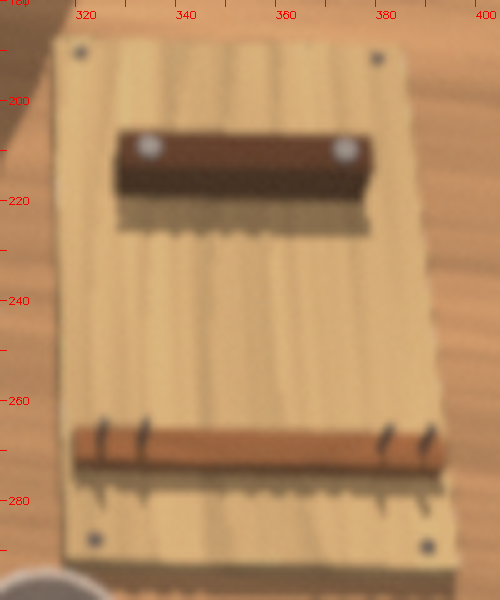

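The top view shows the smallest rule's case at about (338-351, 195-224), with its blade pointing up (+x) to (345,182). The jig also runs up the image. Its stop face edge is near y≈214-221 and the rail is at y≈163-172. Next I'll compute the positions.

```bash
python3 - <<'E'
from h import *
import pickle
np.set_printoptions(precision=1,suppress=True)
d=pickle.load(open('c0.pkl','rb'));T,S=d['top'],d['scene']
from scipy.spatial.transform import Rotation as Ro
q=np.array(readout.get_obs()['orientation']); print('tool',Ro.from_quat(q[[1,2,3,0]]).as_matrix().round(3))
# hook end: blade end, top view/scene
for nm,a,b in [('blade end L',(340.2,182.3),(220.7,242.5)),('blade end R',(347.5,182.2),(229.6,244)),
 ('railfarL',(190.2,166.5),(379,0))]:
    if nm.startswith('rail'):continue
    p,e=tri(T,a,S,b);print(nm,p,e)
# colour masks
def mask(c,lo,hi,roi):
    h=cv2.cvtColor(c['color'],cv2.COLOR_RGB2HSV); m=cv2.inRange(h,lo,hi); z=np.zeros_like(m);x0,y0,x1,y1=roi;z[y0:y1,x0:x1]=m[y0:y1,x0:x1];return z
for n,c,roi in (('top',T,(330,193,360,230)),('scene',S,(215,192,245,232))):
    h=c['color'].astype(int); sub=h[roi[1]:roi[3],roi[0]:roi[2]]
    m=((sub.max(2)-sub.min(2)<28)&(sub.max(2)<110)).astype(np.uint8)
    k=cv2.connectedComponentsWithStats(m); i=1+k[2][1:,4].argmax(); m=(k[1]==i).astype(np.uint8)
    cn=max(cv2.findContours(m,0,1)[0],key=cv2.contourArea)
    b=cv2.boxPoints(cv2.minAreaRect(cn))+np.array(roi[:2]); print(n,b.tolist(),k[2][i])
# jig corners top surface z=18
print('jig top corners(top)'); 
JT=[(188.5,153),(255.5,146.5),(265,254),(196,261)]
JS=[(318.5,290),(392,294),(386,189),(315,188)]
for p in JT: print(onz(T,*p,18))
print('rail nails/scene?')
E
```

```text
tool [[-0.  -0.3  1. ]
 [ 0.   1.   0.3]
 [-1.   0.  -0. ]]
blade end L [ 625.2 -165.1   16.5] 17.479744201412018
blade end R [ 624.1 -164.7    8.6] 25.144644225998842
top [[338.0, 193.0], [351.0, 193.0], [351.0, 224.0], [338.0, 224.0]] [  8   0  14  32 419]
scene [[217.88461637496948, 228.57692337036133], [224.65384674072266, 194.7307710647583], [239.46153831481934, 197.69231033325195], [232.69230842590332, 231.5384635925293]] [  6   4  17  35 476]
jig top corners(top)
[713.6 265.2  18. ]
[729.4  77.4  18. ]
[428.9  51.9  18. ]
[412.4 238.4  18. ]
rail nails/scene?
```

```bash
python3 - <<'E'
from h import *
import pickle
np.set_printoptions(precision=1,suppress=True)
d=pickle.load(open('c0.pkl','rb'));T,S=d['top'],d['scene']
def t(n,a,b):
    p,e=tri(T,a,S,b);print(n,p,round(e,1));return p
t('blade end +y',(340.4,182.3),(229.6,244-1.5))
t('blade end -y',(347.7,182.2),(220.9,241.5))
t('case back top +y',(338.4,222),(238,196.2)); t('case back top -y',(351.2,221.5),(225,195.6))
print('back top z60',onz(S,238,196.2,60),onz(S,225,195.6,60))
print('top side edges z60 top view', onz(T,338.3,200,60),onz(T,338.3,220,60),onz(T,351.3,200,60),onz(T,351.3,220,60))
print('blade z24',onz(T,340.4,182.3,24.4),onz(T,347.7,182.2,24.4),onz(S,229.6,242.5,24.4),onz(S,220.9,241.5,24.4))
print('blade base top view z24',onz(T,340.5,194,24.4),onz(T,348,194,24.4))
# rail far top edge z34.5; d.png & c.png
print('rail far edge scene', onz(S,319.5,272.2,34.5),onz(S,393,274,34.5))
print('rail far edge top', onz(T,190,166.6,34.5),onz(T,254.7,161,34.5))
t('railfar +y',(190,166.6),(393,274)); t('railfar -y',(254.7,161),(319.5,272.2))
t('rail near +y',(190.7,171.5 ),(393,267)); t('rail near -y',(255,167.6-2),(319.5,265))
# stop: top edge facing rail z52
t('stop face top +y',(202.7,222),(379,215)); t('stop face top -y',(251,217),(328.3,213.6))
print('stop face scene z52',onz(S,328.3,213.6,52),onz(S,377,214.5,52),'bottom z18',onz(S,328.5,219,18),onz(S,377,220,18))
print('stop face top z52',onz(T,203,221,52),onz(T,250,216.5,52))
E
```

```text
blade end +y [ 623.5 -154.2   16.5] 5.5
blade end -y [ 623.5 -175.4   17.1] 3.3
case back top +y [ 508.1 -145.3   56.1] 0.3
case back top -y [ 509.2 -179.3   54.5] 0.4
back top z60 [ 510.5 -144.5   60. ] [ 512.5 -178.1   60. ]
top side edges z60 top view [ 566.6 -146.5   60. ] [ 512.9 -145.    60. ] [ 566.1 -181.    60. ] [ 512.5 -179.3   60. ]
blade z24 [ 622.2 -156.3   24.4] [ 622.2 -176.3   24.4] [ 627.2 -150.2   24.4] [ 627.  -172.5   24.4]
blade base top view z24 [ 589.5 -155.7   24.4] [ 589.2 -176.1   24.4]
rail far edge scene [686.6  79.7  34.5] [671.1 256.4  34.5]
rail far edge top [670.4 256.8  34.5] [683.5  78.4  34.5]
railfar +y [670.6 256.8  33.5] 0.4
railfar -y [684.6  79.3  29.9] 1.2
rail near +y [655.3 254.4  40.1] 1.8
rail near -y [669.5  77.7  38.3] 1.0
stop face top +y [514.9 218.9  43.2] 2.6
stop face top -y [526.4  89.1  44.4] 3.1
stop face scene z52 [530.8  90.2  52. ] [519.2 213.6  52. ] bottom z18 [526.9  93.8  18. ] [515.3 219.7  18. ]
stop face top z52 [516.3 215.3  52. ] [526.7  89.6  52. ]
```

```bash
python3 - <<'E'
from h import *
import pickle
d=pickle.load(open('c0.pkl','rb'))
def crop(n,x0,y0,x1,y1,s,o):
    im=cv2.cvtColor(d[n]['color'],cv2.COLOR_RGB2BGR)[y0:y1,x0:x1]
    im=np.clip(im.astype(float)*1.6,0,255).astype(np.uint8)
    im=cv2.resize(im,None,fx=s,fy=s,interpolation=cv2.INTER_NEAREST)
    for x in range((x0+4)//5*5,x1,5):
        cv2.line(im,((x-x0)*s,0),((x-x0)*s,6),(0,0,255),1); cv2.putText(im,str(x),((x-x0)*s,18),0,.4,(0,0,255),1)
    for y in range((y0+4)//5*5,y1,5):
        cv2.line(im,(0,(y-y0)*s),(6,(y-y0)*s),(0,0,255),1); cv2.putText(im,str(y),(8,(y-y0)*s+4),0,.4,(0,0,255),1)
    return im
a=crop('top',330,178,360,230,10,'');b=crop('scene',215,190,245,242+0,10,'')
cv2.imwrite('pics/e.png',np.hstack([a,b]))
a=crop('top',198,208,256,234,12,'');b=crop('scene',322,202,380,228,12,'')
cv2.imwrite('pics/f.png',np.vstack([a[:300],b[:300]]))
E
```

```text
(no output)
```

View pics/e.png

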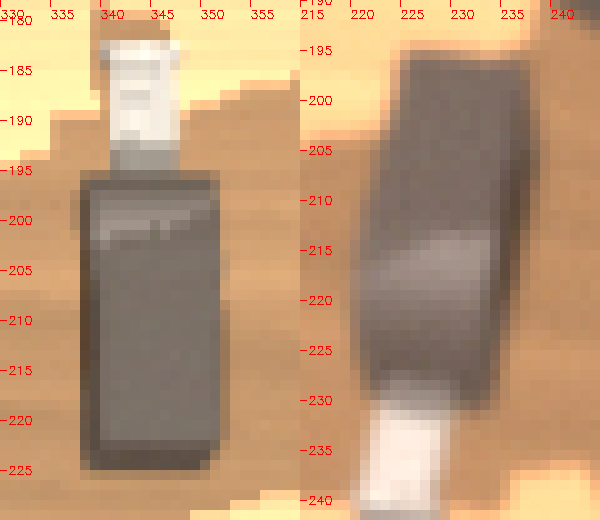

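View pics/f.png

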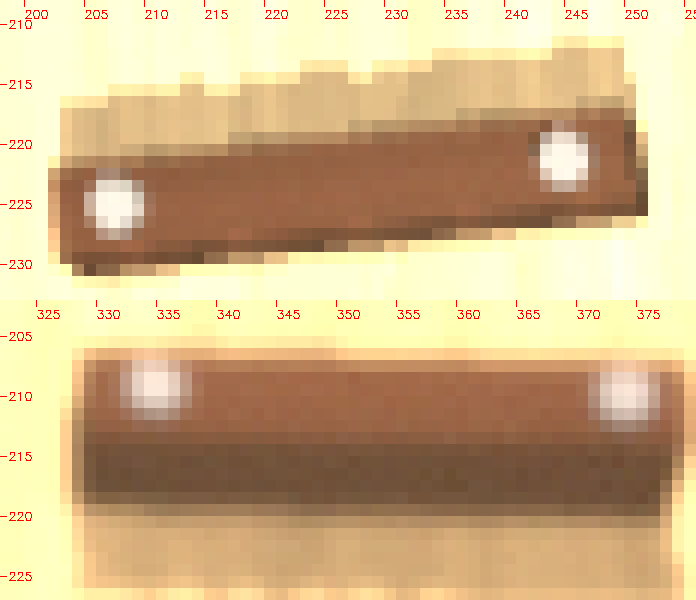

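Rule: back at x≈509, centre about (548,-164), yaw ≈ -0.02. The heights agree with the text. The jig's yaw is about 0.083. Now I'll move over the rule.

Emit:
drive_tool(
  steps=[
    {"slide": [1, 1, 0], "yaw": -0.5, "fingers": 1},
    {"slide": [1, 1, 0], "yaw": -0.5, "fingers": 1},
    {"slide": [1, 1, 0], "yaw": -0.5, "fingers": 1},
    {"slide": [1, 1, 0], "yaw": -0.5, "fingers": 1},
    {"slide": [1, 1, 0], "yaw": -0.5, "fingers": 1},
    {"slide": [1, 1, 0], "yaw": -0.5, "fingers": 1},
    {"slide": [1, 1, 0], "yaw": 0, "fingers": 1},
    {"slide": [1, 1, 0], "yaw": 0, "fingers": 1},
    {"slide": [1, 1, 0], "yaw": 0, "fingers": 1},
    {"slide": [1, 1, 0], "yaw": 0, "fingers": 1},
  ],
)

```text
t: 1.1
ee_pos: [423.3, -349.3, 250.0]
orientation: [0.707, 0.007, 0.707, -0.007]
wrist_force: [0.5, 0.6, 0.4]
finger_gap: 1.001
```

Emit:
drive_tool(
  steps=[
    {"slide": [1, 1, 0], "yaw": 0, "fingers": 1},
    {"slide": [1, 1, 0], "yaw": 0, "fingers": 1},
    {"slide": [1, 1, 0], "yaw": 0, "fingers": 1},
    {"slide": [1, 1, 0], "yaw": 0, "fingers": 1},
    {"slide": [1, 1, 0], "yaw": 0, "fingers": 1},
    {"slide": [0, 1, 0], "yaw": 0, "fingers": 1},
    {"slide": [0, 1, 0], "yaw": 0, "fingers": 1},
    {"slide": [0, 0.5, 0], "yaw": 0, "fingers": 1},
    {"slide": [0, 0, 0], "yaw": 0, "fingers": 1},
  ],
)

```text
t: 2.0
ee_pos: [547.5, -162.1, 250.2]
orientation: [0.707, 0.006, 0.707, -0.006]
wrist_force: [0.0, -0.3, -0.2]
finger_gap: 0.997
```

```bash
cat > st.py <<'E'
from h import *
from scipy.spatial.transform import Rotation as Ro
np.set_printoptions(precision=2,suppress=True)
o=readout.get_obs();q=np.array(o['orientation']);M=Ro.from_quat(q[[1,2,3,0]]).as_matrix()
print(o['t'],o['ee_pos'],'yaw',np.arctan2(-M[0,1],M[1,1]).round(4),'tilt',M[:2,0],o['wrist_force'],o['moment'],o['finger_gap'])
E
python3 st.py
```

```text
2.0 [ 547.53 -162.06  250.22] yaw -0.0181 tilt [-0.  0.] [ 0.03 -0.31 -0.2 ] [-0.01 -0.06 -0.05] 0.99723962304634
```

Emit:
drive_tool(
  steps=[
    {"slide": [0, -0.08, -1], "yaw": 0, "fingers": 1},
    {"slide": [0, 0, -1], "yaw": 0, "fingers": 1},
    {"slide": [0, 0, -1], "yaw": 0, "fingers": 1},
    {"slide": [0, 0, -1], "yaw": 0, "fingers": 1},
    {"slide": [0, 0, -1], "yaw": 0, "fingers": 1},
    {"slide": [0, 0, -1], "yaw": 0, "fingers": 1},
    {"slide": [0, 0, 0], "yaw": 0, "fingers": 1},
  ],
)

```text
t: 2.7
ee_pos: [544.9, -166.1, 96.8]
orientation: [0.704, 0.008, 0.71, -0.008]
wrist_force: [-1.0, -0.9, -0.0]
finger_gap: 1.002
```

```bash
python3 st.py; python3 - <<'E'
from h import *
for n,roi in (('scene',(180,130,300,260)),('top',(290,150,400,280))):
    c=cam(n);x0,y0,x1,y1=roi
    cv2.imwrite(f'pics/g_{n}.png',cv2.resize(cv2.cvtColor(c['color'],cv2.COLOR_RGB2BGR)[y0:y1,x0:x1],None,fx=4,fy=4,interpolation=cv2.INTER_CUBIC))
a=cv2.imread('pics/g_scene.png');b=cv2.imread('pics/g_top.png');cv2.imwrite('pics/g.png',cv2.resize(np.hstack([a,b]),None,fx=.8,fy=.8))if 0 else None
b=cv2.resize(b,(0,0),fx=a.shape[0]/b.shape[0],fy=a.shape[0]/b.shape[0]);o=np.hstack([a,b]);cv2.imwrite('pics/g.png',cv2.resize(o,(780,int(o.shape[0]*780/o.shape[1]))))
E
```

```text
2.7 [ 544.88 -166.06   96.83] yaw -0.0223 tilt [-0.01  0.  ] [-1.02 -0.89 -0.04] [ 0.05  0.03 -0.04] 1.0024546952738214
```

View pics/g.png

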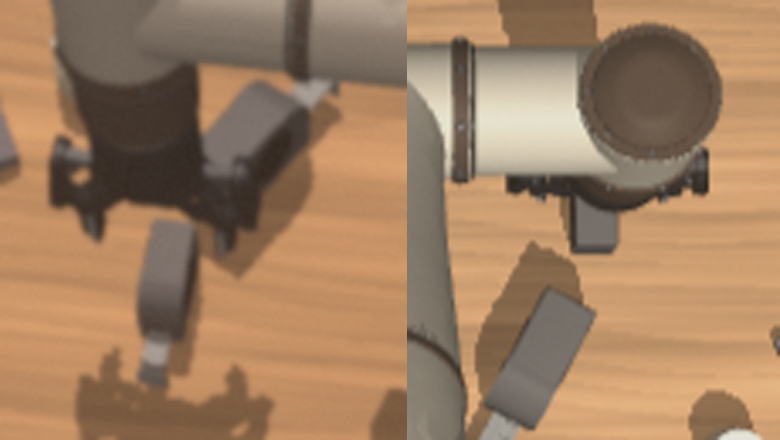

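The fingers straddle the case, clear of the middle rule. I'll descend and grip.

Emit:
drive_tool(
  steps=[
    {"slide": [0.05, 0.04, -1], "yaw": 0, "fingers": 1},
    {"slide": [0, 0, -0.8], "yaw": 0, "fingers": 1},
    {"slide": [0, 0, -0.5], "yaw": 0, "fingers": 1},
    {"slide": [0, 0, 0], "yaw": 0, "fingers": 1},
    {"slide": [0, 0, 0], "yaw": 0, "fingers": 1},
  ],
  grip_force=50,
)

```text
t: 3.3
ee_pos: [549.8, -164.4, 44.0]
orientation: [0.708, 0.007, 0.706, -0.007]
wrist_force: [-0.1, -0.5, -0.1]
finger_gap: 1.0
```

```bash
python3 st.py
```

```text
3.3 [ 549.8  -164.43   43.95] yaw -0.0198 tilt [ 0. -0.] [-0.1  -0.46 -0.05] [0.03 0.   0.03] 0.9996355396648962
```

Emit:
drive_tool(
  steps=[
    {"slide": [0, 0, -0.2], "yaw": 0, "fingers": 1},
    {"slide": [0, 0, 0], "yaw": 0, "fingers": 0.3},
    {"slide": [0, 0, 0], "yaw": 0, "fingers": -0.1},
    {"slide": [0, 0, 0], "yaw": 0, "fingers": -0.5},
    {"slide": [0, 0, 0], "yaw": 0, "fingers": -1},
    {"slide": [0, 0, 0], "yaw": 0, "fingers": -1},
    {"slide": [0, 0, 0], "yaw": 0, "fingers": -1},
    {"slide": [0, 0, 0], "yaw": 0, "fingers": -1},
  ],
  grip_force=50,
)

```text
t: 4.1
ee_pos: [549.1, -164.3, 38.2]
orientation: [0.707, 0.007, 0.707, -0.007]
wrist_force: [-0.2, -0.5, 3.3]
finger_gap: 0.388
```

```bash
python3 st.py
```

```text
4.1 [ 549.09 -164.31   38.19] yaw -0.02 tilt [ 0. -0.] [-0.15 -0.49  3.34] [-0.26  0.18  0.04] 0.3880896816761735
```

Emit:
drive_tool(
  steps=[
    {"slide": [0, 0, 0.2], "yaw": 0, "fingers": -1},
    {"slide": [0, 0, 0.6], "yaw": 0, "fingers": -1},
    {"slide": [0, 0, 1], "yaw": 0, "fingers": -1},
    {"slide": [0, 0, 1], "yaw": 0, "fingers": -1},
    {"slide": [0, 0, 1], "yaw": 0, "fingers": -1},
    {"slide": [0, 0, 1], "yaw": 0, "fingers": -1},
    {"slide": [0, 0, 0], "yaw": 0, "fingers": -1},
    {"slide": [0, 0, 0], "yaw": 0, "fingers": -1},
  ],
)

```text
t: 4.9
ee_pos: [548.1, -163.7, 157.0]
orientation: [0.707, 0.008, 0.707, -0.007]
wrist_force: [-0.1, 0.5, -2.5]
finger_gap: 0.386
```

```bash
python3 st.py; python3 - <<'E'
from h import *
import pickle
d={}
for n in ('scene','top'):
    c=cam(n);d[n]=c;cv2.imwrite(f'pics/h_{n}.png',cv2.cvtColor(c['color'],cv2.COLOR_RGB2BGR))
pickle.dump(d,open('c1.pkl','wb'))
c=d['scene'];im=cv2.cvtColor(c['color'],cv2.COLOR_RGB2BGR)[150:270,170:290]
cv2.imwrite('pics/h.png',cv2.resize(im,None,fx=5,fy=5,interpolation=cv2.INTER_CUBIC))
E
```

```text
4.9 [ 548.09 -163.75  157.04] yaw -0.0209 tilt [-0.  0.] [-0.11  0.49 -2.51] [0.05 0.08 0.01] 0.38602412862545543
```

View pics/h.png

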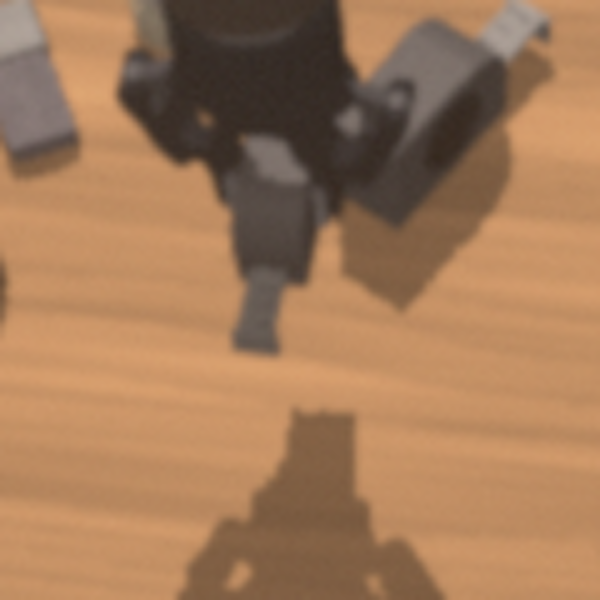

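View pics/h_top.png

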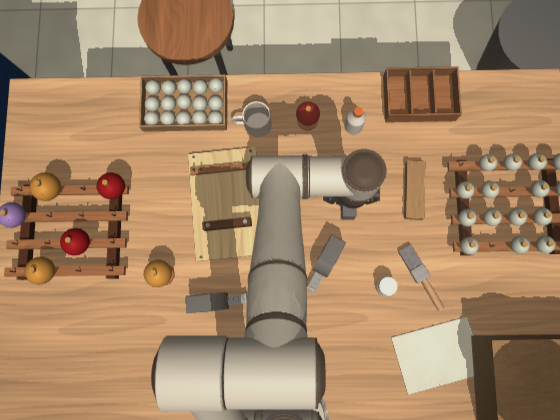

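The rule is held at about 2.5 N weight, and the blade end is at crop row 350, full (217-226, 220). Now I'll find where the hook sits relative to the TCP.

```bash
python3 - <<'E'
from h import *
import pickle
np.set_printoptions(precision=1,suppress=True)
c=pickle.load(open('c1.pkl','rb'))['scene']
im=cv2.cvtColor(c['color'],cv2.COLOR_RGB2BGR)[190:230,205:245]
im=np.clip(im.astype(float)*1.6,0,255).astype(np.uint8)
im=cv2.resize(im,None,fx=15,fy=15,interpolation=cv2.INTER_NEAREST)
for k in range(0,40,5):
    cv2.putText(im,str(205+k),(k*15,12),0,.4,(0,0,255),1);cv2.putText(im,str(190+k),(0,k*15+4),0,.4,(0,0,255),1)
cv2.imwrite('pics/i.png',im)
for X in (618,622,626,630): print(X,'top',proj(c,[[X,-154,143.2],[X,-174,143.2]]).ravel(),'bot',proj(c,[[X,-154,126.9],[X,-174,126.9]]).ravel())
for X in (585,588): print('case front at blade',proj(c,[[X,-147,150],[X,-181,150],[X,-147,125]]).ravel())
E
```

```text
618 top [224.7 215.6 216.2 214.8] bot [225.3 219.1 216.9 218.2]
622 top [224.4 217.1 215.9 216.2] bot [225.  220.6 216.6 219.7]
626 top [224.1 218.6 215.6 217.7] bot [224.7 222.  216.3 221.2]
630 top [223.8 220.1 215.3 219.2] bot [224.4 223.5 216.  222.7]
case front at blade [229.7 202.3 215.4 200.9 230.5 207.8]
case front at blade [229.5 203.4 215.2 202.  230.3 208.9]
```

View pics/i.png

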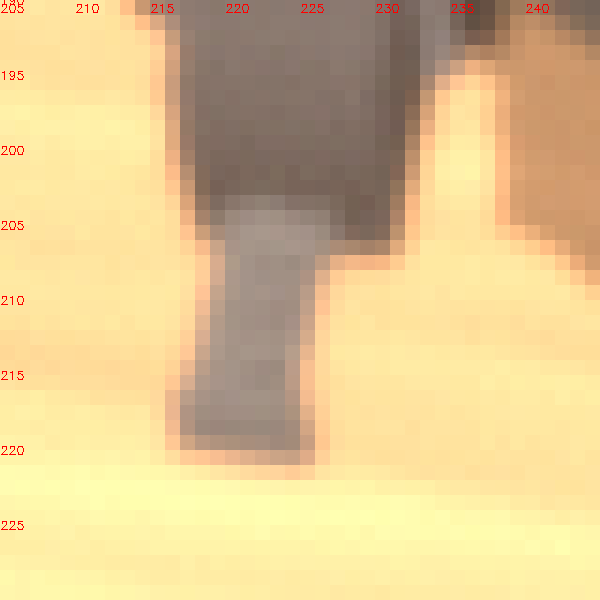

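Emit:
drive_tool(
  steps=[
    {"slide": [0.2, 0.5, 0], "yaw": 0.1, "fingers": -1},
    {"slide": [0.2, 1, 0], "yaw": 0.1, "fingers": -1},
    {"slide": [0.2, 1, 0], "yaw": 0.1, "fingers": -1},
    {"slide": [0.2, 1, 0], "yaw": 0.1, "fingers": -1},
    {"slide": [0.2, 1, 0], "yaw": 0.1, "fingers": -1},
    {"slide": [0.2, 1, 0], "yaw": 0.1, "fingers": -1},
    {"slide": [0.2, 1, 0], "yaw": 0.1, "fingers": -1},
    {"slide": [0.2, 1, 0], "yaw": 0.1, "fingers": -1},
    {"slide": [0.2, 1, 0], "yaw": 0.1, "fingers": -1},
    {"slide": [0.2, 1, 0], "yaw": 0.14, "fingers": -1},
  ],
)

```text
t: 6.0
ee_pos: [598.4, 75.0, 156.3]
orientation: [0.706, -0.03, 0.707, 0.03]
wrist_force: [0.8, 0.3, -2.8]
finger_gap: 0.39
```

Emit:
drive_tool(
  steps=[
    {"slide": [0.2, 1, -0.3], "yaw": 0, "fingers": -1},
    {"slide": [0.2, 1, -0.5], "yaw": 0, "fingers": -1},
    {"slide": [0.2, 1, -0.7], "yaw": 0, "fingers": -1},
    {"slide": [0.0, 0.5, -0.5], "yaw": 0, "fingers": -1},
    {"slide": [0, 0, 0], "yaw": 0, "fingers": -1},
    {"slide": [0, 0, 0], "yaw": 0, "fingers": -1},
    {"slide": [0, 0, 0], "yaw": 0, "fingers": -1},
  ],
)

```text
t: 6.7
ee_pos: [614.0, 160.2, 108.3]
orientation: [0.707, -0.029, 0.706, 0.029]
wrist_force: [-0.2, -0.7, -2.9]
finger_gap: 0.392
```

```bash
python3 st.py; cat > shot.py <<'E'
from h import *
import pickle,sys
n=sys.argv[1];x0,y0,x1,y1=map(int,sys.argv[2:6]);s=int(sys.argv[6]);cn=sys.argv[7]
c=cam(cn);pickle.dump(c,open(n+'.pkl','wb'))
im=cv2.cvtColor(c['color'],cv2.COLOR_RGB2BGR)[y0:y1,x0:x1]
im=np.clip(im.astype(float)*1.3,0,255).astype(np.uint8)
im=cv2.resize(im,None,fx=s,fy=s,interpolation=cv2.INTER_NEAREST)
for x in range((x0+4)//5*5,x1,5): cv2.putText(im,str(x),((x-x0)*s,12),0,.33,(0,0,255),1);cv2.line(im,((x-x0)*s,0),((x-x0)*s,4),(0,0,255))
for y in range((y0+4)//5*5,y1,5): cv2.putText(im,str(y),(5,(y-y0)*s+4),0,.33,(0,0,255),1);cv2.line(im,(0,(y-y0)*s),(4,(y-y0)*s),(0,0,255))
cv2.imwrite(f'pics/{n}.png',im)
E
python3 shot.py j 310 190 405 295 7 scene; python3 shot.py k 170 120 280 270 4 top
```

```text
6.7 [614.03 160.19 108.33] yaw 0.0833 tilt [ 0. -0.] [-0.17 -0.67 -2.92] [ 0.03 -0.01 -0.02] 0.3920912593684202
```

View pics/j.png

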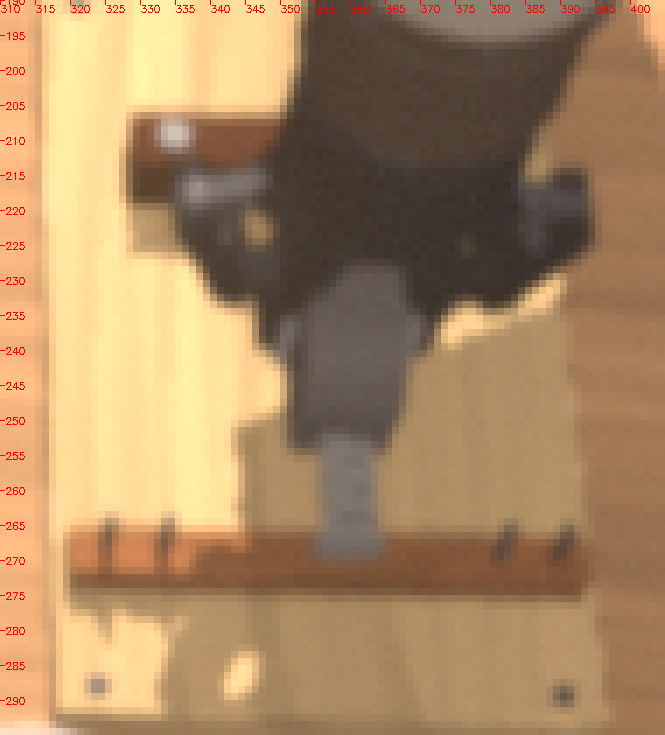

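View pics/k.png

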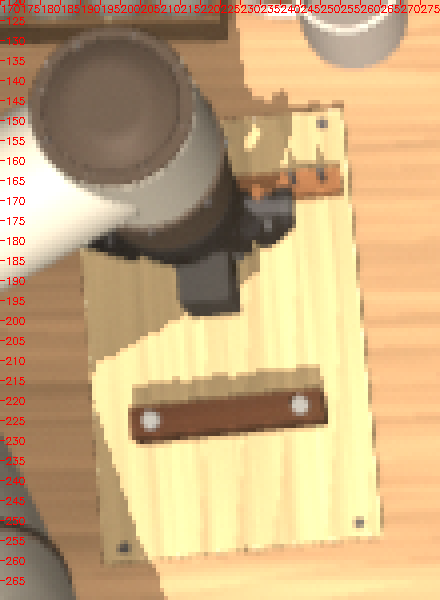

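```bash
python3 - <<'E'
from h import *
import pickle
np.set_printoptions(precision=1,suppress=True)
S=pickle.load(open('j.pkl','rb'));T=pickle.load(open('k.pkl','rb'))
print('lip bottom outer',onz(S,354,269,78),onz(S,363.5,269.3,78))
print('lip outer at blade top', onz(S,358.7,265.7,94.5))
print('rail far',onz(S,359,272.6,34.5), 'mid',onz(S,356.3,272.6,34.5))
for u,v in((331,206),(334,206)):pass
print('case back top', onz(T,215,194.5,130.3),onz(T,229.5,194,130.3), 'back bottom',onz(T,215.5,198.7,70),onz(T,229,198.5,70))
E
```

```text
lip bottom outer [688.6 156.8  78. ] [686.9 178.8  78. ]
lip outer at blade top [686.7 165.2  94.5]
rail far [676.8 174.6  34.5] mid [677.5 168.1  34.5]
case back top [573.  172.  130.3] [573.7 135.  130.3] back bottom [573.1 179.8  70. ] [573.1 143.9  70. ]
```

Lip outer face is at x≈687.6, so the inner face is about 7 mm beyond the rail's far edge (677.3). It is centred at y≈168. I'll descend.

Emit:
drive_tool(
  steps=[
    {"slide": [0.06, 0, -0.4], "yaw": 0, "fingers": -1},
    {"slide": [0, 0, -0.4], "yaw": 0, "fingers": -1},
    {"slide": [0, 0, -0.4], "yaw": 0, "fingers": -1},
    {"slide": [0, 0, -0.3], "yaw": 0, "fingers": -1},
    {"slide": [0, 0, -0.2], "yaw": 0, "fingers": -1},
    {"slide": [0, 0, -0.1], "yaw": 0, "fingers": -1},
    {"slide": [0, 0, 0], "yaw": 0, "fingers": -1},
    {"slide": [0, 0, 0], "yaw": 0, "fingers": -1},
  ],
)

```text
t: 7.6
ee_pos: [615.7, 161.0, 63.1]
orientation: [0.707, -0.03, 0.706, 0.03]
wrist_force: [-0.1, 0.4, -3.2]
finger_gap: 0.386
```

```bash
python3 st.py; python3 shot.py l 310 190 405 295 7 scene
```

```text
7.6 [615.67 160.98  63.12] yaw 0.084 tilt [0. 0.] [-0.13  0.41 -3.25] [ 0.02  0.   -0.05] 0.38552721970368264
```

View pics/l.png

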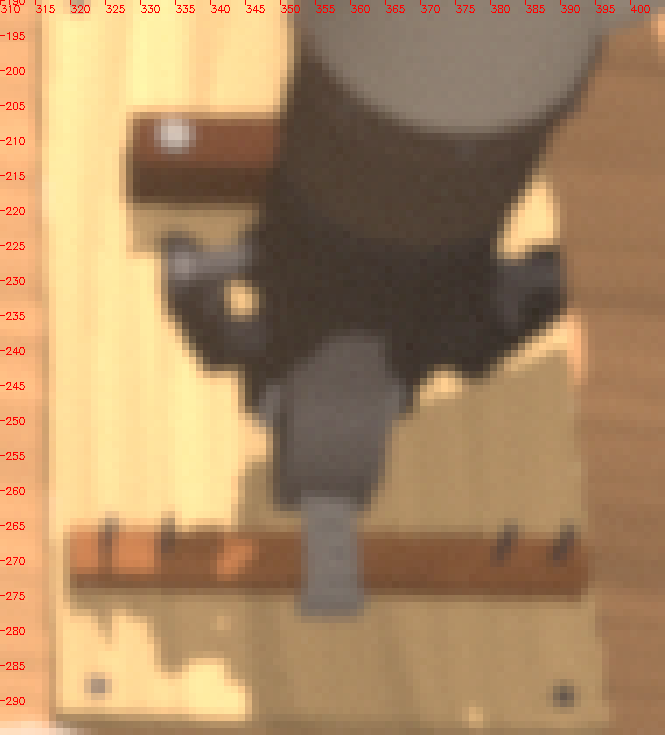

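The lip now hangs past the far edge, at rows 275-277 against the edge at 272.5. I'll lower to about 2.5 mm above the board.

Emit:
drive_tool(
  steps=[
    {"slide": [0, 0, -0.1], "yaw": 0, "fingers": -1},
    {"slide": [0, 0, -0.08], "yaw": 0, "fingers": -1},
    {"slide": [0, 0, 0], "yaw": 0, "fingers": -1},
    {"slide": [0, 0, 0], "yaw": 0, "fingers": -1},
  ],
)

```text
t: 8.05
ee_pos: [615.3, 160.8, 58.3]
orientation: [0.706, -0.03, 0.707, 0.03]
wrist_force: [-0.4, 0.2, -3.3]
finger_gap: 0.387
```

```bash
python3 st.py
```

```text
8.05 [615.33 160.82  58.27] yaw 0.0838 tilt [-0. -0.] [-0.36  0.16 -3.29] [ 0.03 -0.03  0.  ] 0.38655572438775965
```

Emit:
drive_tool(
  steps=[
    {"slide": [-0.08, -0.007, 0], "yaw": 0, "fingers": -1},
    {"slide": [-0.08, -0.007, 0], "yaw": 0, "fingers": -1},
    {"slide": [-0.08, -0.007, 0], "yaw": 0, "fingers": -1},
    {"slide": [-0.08, -0.007, 0], "yaw": 0, "fingers": -1},
    {"slide": [-0.08, -0.007, 0], "yaw": 0, "fingers": -1},
    {"slide": [-0.08, -0.007, 0], "yaw": 0, "fingers": -1},
    {"slide": [-0.08, -0.007, 0], "yaw": 0, "fingers": -1},
    {"slide": [-0.08, -0.007, 0], "yaw": 0, "fingers": -1},
    {"slide": [0, 0, 0], "yaw": 0, "fingers": -1},
    {"slide": [0, 0, 0], "yaw": 0, "fingers": -1},
  ],
)

```text
t: 9.05
ee_pos: [599.8, 159.6, 58.6]
orientation: [0.707, -0.03, 0.706, 0.03]
wrist_force: [3.5, 0.7, -3.0]
finger_gap: 0.392
```

```bash
python3 st.py;  python3 shot.py m 310 190 405 295 7 scene
```

```text
9.05 [599.82 159.62  58.58] yaw 0.084 tilt [0. 0.] [ 3.46  0.68 -2.96] [-0.03 -0.9  -0.  ] 0.39214308662433117
```

View pics/m.png

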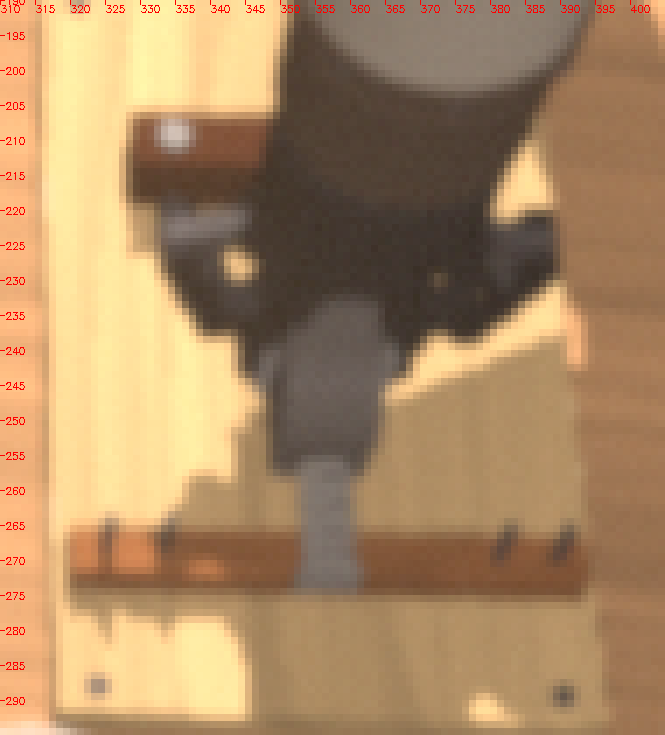

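Hooked: the pull reads +3.5 N in x and the blade has started to draw out. I'll keep drawing.

Emit:
drive_tool(
  steps=[
    {"slide": [-0.1, -0.0085, 0], "yaw": 0, "fingers": -1},
    {"slide": [-0.1, -0.0085, 0], "yaw": 0, "fingers": -1},
    {"slide": [-0.1, -0.0085, 0], "yaw": 0, "fingers": -1},
    {"slide": [-0.1, -0.0085, 0], "yaw": 0, "fingers": -1},
    {"slide": [-0.1, -0.0085, 0], "yaw": 0, "fingers": -1},
    {"slide": [-0.1, -0.0085, 0], "yaw": 0, "fingers": -1},
    {"slide": [-0.1, -0.0085, 0], "yaw": 0, "fingers": -1},
    {"slide": [-0.1, -0.0085, 0], "yaw": 0, "fingers": -1},
    {"slide": [0, 0, 0], "yaw": 0, "fingers": -1},
    {"slide": [0, 0, 0], "yaw": 0, "fingers": -1},
  ],
)

```text
t: 10.1
ee_pos: [579.5, 157.8, 58.5]
orientation: [0.707, -0.03, 0.706, 0.03]
wrist_force: [3.4, 0.4, -2.1]
finger_gap: 0.394
```

Emit:
drive_tool(
  steps=[
    {"slide": [-0.06, -0.005, 0], "yaw": 0, "fingers": -1},
    {"slide": [-0.06, -0.005, 0], "yaw": 0, "fingers": -1},
    {"slide": [-0.04, -0.0034, 0], "yaw": 0, "fingers": -1},
    {"slide": [0, 0, 0], "yaw": 0, "fingers": -1},
  ],
)

```text
t: 10.5
ee_pos: [575.4, 157.5, 58.5]
orientation: [0.707, -0.03, 0.706, 0.03]
wrist_force: [3.8, 0.6, -1.2]
finger_gap: 0.391
```

```bash
python3 st.py;  python3 shot.py n 310 190 405 295 7 scene;python3 shot.py n2 180 140 280 240 7 top
```

```text
10.5 [575.36 157.5   58.45] yaw 0.084 tilt [0. 0.] [ 3.76  0.6  -1.2 ] [ 0.19 -1.11  0.08] 0.39113141514461286
```

View pics/n2.png

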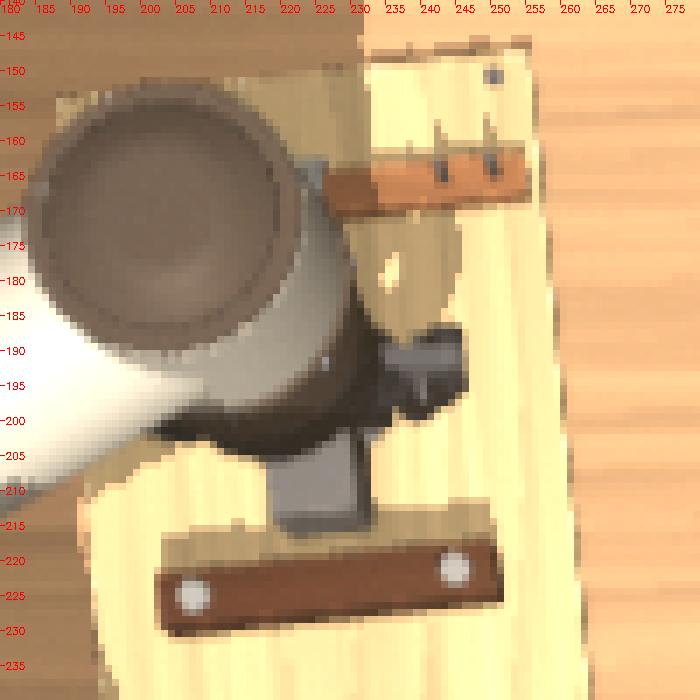

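View pics/n.png

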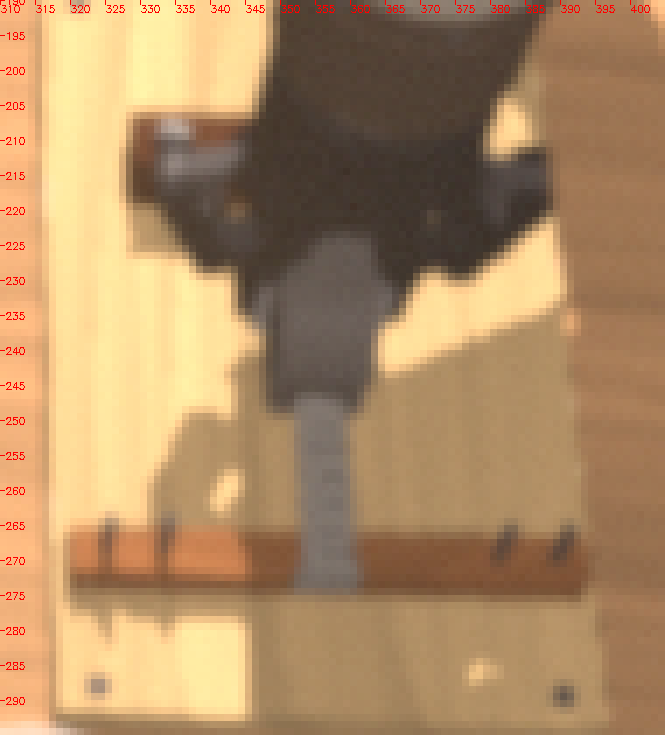

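Hook holds and the force is steady at 3.8 N. The back is a few mm short of the stop, so I'll go on in fine steps.

Emit:
drive_tool(
  steps=[
    {"slide": [-0.04, -0.0034, 0], "yaw": 0, "fingers": -1},
    {"slide": [-0.04, -0.0034, 0], "yaw": 0, "fingers": -1},
    {"slide": [-0.04, -0.0034, 0], "yaw": 0, "fingers": -1},
    {"slide": [0, 0, 0], "yaw": 0, "fingers": -1},
    {"slide": [0, 0, 0], "yaw": 0, "fingers": -1},
  ],
)

```text
t: 11.1
ee_pos: [572.4, 157.2, 58.4]
orientation: [0.707, -0.03, 0.706, 0.03]
wrist_force: [3.6, 0.4, -1.5]
finger_gap: 0.391
```

Emit:
drive_tool(
  steps=[
    {"slide": [-0.04, -0.0034, 0], "yaw": 0, "fingers": -1},
    {"slide": [-0.04, -0.0034, 0], "yaw": 0, "fingers": -1},
    {"slide": [0, 0, 0], "yaw": 0, "fingers": -1},
    {"slide": [0, 0, 0], "yaw": 0, "fingers": -1},
  ],
)

```text
t: 11.5
ee_pos: [570.4, 157.0, 58.4]
orientation: [0.707, -0.03, 0.706, 0.03]
wrist_force: [3.9, 1.3, -1.2]
finger_gap: 0.392
```

```bash
python3 st.py
```

```text
11.5 [570.39 157.02  58.35] yaw 0.0839 tilt [0. 0.] [ 3.87  1.27 -1.25] [ 0.37 -1.22  0.1 ] 0.3924602322150086
```

Emit:
drive_tool(
  steps=[
    {"slide": [-0.03, -0.0025, 0], "yaw": 0, "fingers": -1},
    {"slide": [-0.03, -0.0025, 0], "yaw": 0, "fingers": -1},
    {"slide": [0, 0, 0], "yaw": 0, "fingers": -1},
    {"slide": [0, 0, 0], "yaw": 0, "fingers": -1},
  ],
)

```text
t: 11.9
ee_pos: [568.9, 156.9, 58.3]
orientation: [0.707, -0.03, 0.706, 0.03]
wrist_force: [5.0, 0.9, -2.2]
finger_gap: 0.39
```

Emit:
drive_tool(
  steps=[
    {"slide": [-0.03, -0.0025, 0], "yaw": 0, "fingers": -1},
    {"slide": [-0.03, -0.0025, 0], "yaw": 0, "fingers": -1},
    {"slide": [0, 0, 0], "yaw": 0, "fingers": -1},
    {"slide": [0, 0, 0], "yaw": 0, "fingers": -1},
  ],
)

```text
t: 12.3
ee_pos: [567.4, 156.7, 58.4]
orientation: [0.707, -0.03, 0.706, 0.03]
wrist_force: [3.3, 0.9, -1.1]
finger_gap: 0.396
```

```bash
python3 st.py;python3 shot.py o2 180 140 280 240 7 top
```

```text
12.3 [567.38 156.75  58.35] yaw 0.0838 tilt [0. 0.] [ 3.27  0.91 -1.11] [ 0.41 -1.27  0.14] 0.3956323169513045
```

View pics/o2.png

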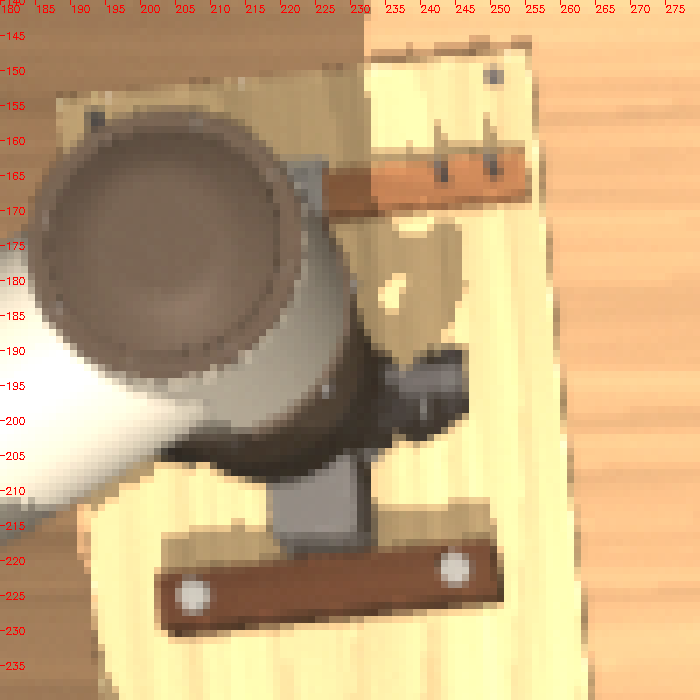

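Emit:
drive_tool(
  steps=[
    {"slide": [-0.02, -0.0017, 0], "yaw": 0, "fingers": -1},
    {"slide": [-0.02, -0.0017, 0], "yaw": 0, "fingers": -1},
    {"slide": [0, 0, 0], "yaw": 0, "fingers": -1},
    {"slide": [0, 0, 0], "yaw": 0, "fingers": -1},
  ],
)

```text
t: 12.75
ee_pos: [566.4, 156.6, 58.3]
orientation: [0.706, -0.03, 0.706, 0.03]
wrist_force: [3.4, 0.5, -1.5]
finger_gap: 0.392
```

Emit:
drive_tool(
  steps=[
    {"slide": [-0.02, -0.0017, 0], "yaw": 0, "fingers": -1},
    {"slide": [-0.02, -0.0017, 0], "yaw": 0, "fingers": -1},
    {"slide": [0, 0, 0], "yaw": 0, "fingers": -1},
    {"slide": [0, 0, 0], "yaw": 0, "fingers": -1},
  ],
)

```text
t: 13.15
ee_pos: [565.4, 156.6, 58.3]
orientation: [0.706, -0.03, 0.706, 0.03]
wrist_force: [4.1, 2.0, -2.0]
finger_gap: 0.393
```

Emit:
drive_tool(
  steps=[
    {"slide": [-0.02, -0.0017, 0], "yaw": 0, "fingers": -1},
    {"slide": [-0.02, -0.0017, 0], "yaw": 0, "fingers": -1},
    {"slide": [0, 0, 0], "yaw": 0, "fingers": -1},
    {"slide": [0, 0, 0], "yaw": 0, "fingers": -1},
  ],
)

```text
t: 13.55
ee_pos: [564.4, 156.5, 58.3]
orientation: [0.706, -0.03, 0.706, 0.03]
wrist_force: [3.6, 1.4, -0.7]
finger_gap: 0.386
```

```bash
python3 st.py
```

```text
13.55 [564.35 156.46  58.31] yaw 0.0839 tilt [ 0. -0.] [ 3.59  1.4  -0.7 ] [ 0.43 -1.29  0.16] 0.38638163537632003
```

Emit:
drive_tool(
  steps=[
    {"slide": [-0.02, -0.0017, 0], "yaw": 0, "fingers": -1},
    {"slide": [-0.02, -0.0017, 0], "yaw": 0, "fingers": -1},
    {"slide": [0, 0, 0], "yaw": 0, "fingers": -1},
    {"slide": [0, 0, 0], "yaw": 0, "fingers": -1},
  ],
)

```text
t: 13.95
ee_pos: [564.3, 156.5, 58.3]
orientation: [0.707, -0.03, 0.706, 0.03]
wrist_force: [7.0, 1.3, -2.4]
finger_gap: 0.39
```

Emit:
drive_tool(
  steps=[
    {"slide": [-0.02, -0.0017, 0], "yaw": 0, "fingers": -1},
    {"slide": [-0.02, -0.0017, 0], "yaw": 0, "fingers": -1},
    {"slide": [0, 0, 0], "yaw": 0, "fingers": -1},
    {"slide": [0, 0, 0], "yaw": 0, "fingers": -1},
  ],
)

```text
t: 14.35
ee_pos: [564.3, 156.5, 58.4]
orientation: [0.708, -0.029, 0.705, 0.03]
wrist_force: [9.3, 0.6, -5.4]
finger_gap: 0.39
```

```bash
python3 st.py;python3 shot.py p2 180 140 280 240 7 top;  python3 shot.py p 310 190 405 295 7 scene
```

```text
14.35 [564.25 156.51  58.43] yaw 0.0841 tilt [0. 0.] [ 9.29  0.6  -5.44] [-0.02 -2.61  0.14] 0.38967649430395623
```

View pics/p2.png

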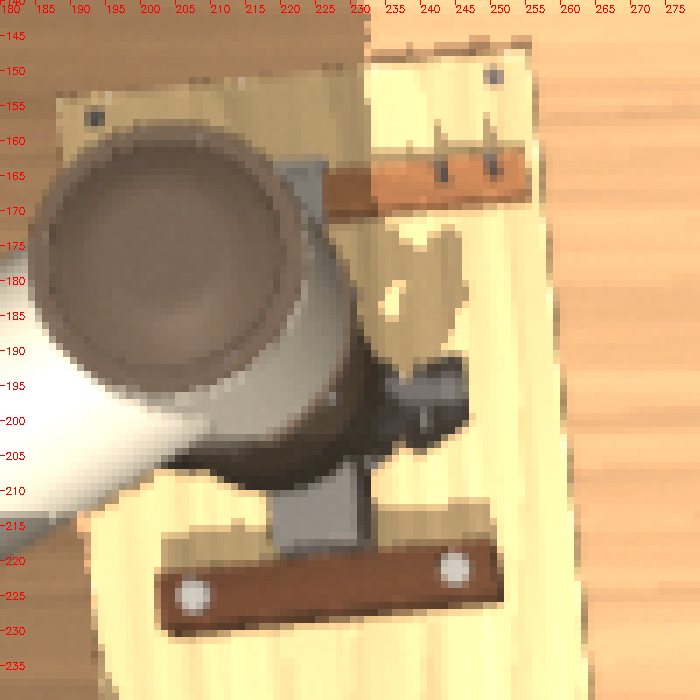

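View pics/p.png

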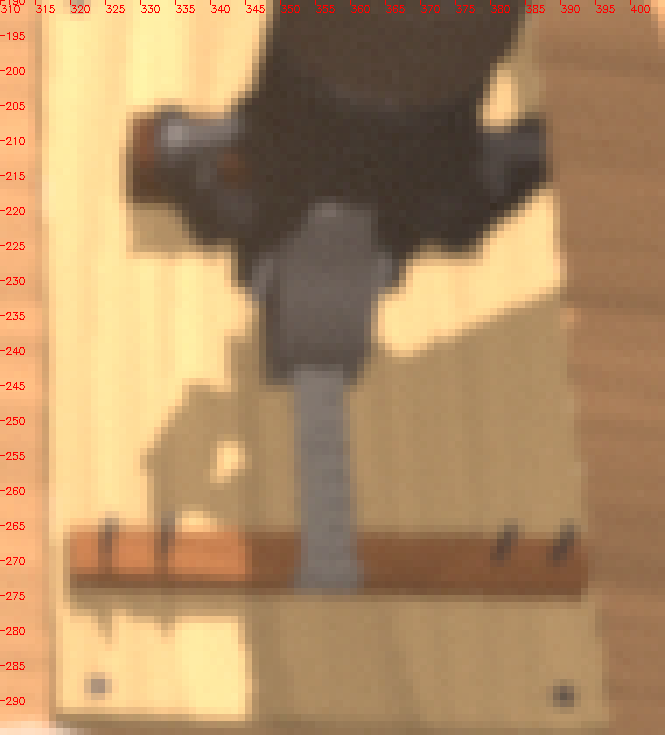

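The case is butted. The TCP stalled at x=564.3 while the force rose from 3.7 to 9.3 N, so about 5.5 N bears on the stop, and the hook is still on. Now I'll press down in steps.

Emit:
drive_tool(
  steps=[
    {"slide": [-0.01, -0.001, -0.04], "yaw": 0, "fingers": -1},
    {"slide": [0, 0, -0.04], "yaw": 0, "fingers": -1},
    {"slide": [0, 0, -0.04], "yaw": 0, "fingers": -1},
    {"slide": [0, 0, -0.04], "yaw": 0, "fingers": -1},
    {"slide": [0, 0, 0], "yaw": 0, "fingers": -1},
    {"slide": [0, 0, 0], "yaw": 0, "fingers": -1},
  ],
  grip_force=60,
)

```text
t: 15.05
ee_pos: [564.2, 156.7, 56.0]
orientation: [0.708, -0.029, 0.705, 0.03]
wrist_force: [6.0, 0.4, 3.3]
finger_gap: 0.389
```

```bash
python3 st.py
```

```text
15.05 [564.24 156.73  56.05] yaw 0.0844 tilt [0. 0.] [5.99 0.37 3.25] [ 0.08 -1.81  0.07] 0.3894366469771174
```

Emit:
drive_tool(
  steps=[
    {"slide": [-0.02, -0.0017, 0], "yaw": 0, "fingers": -1},
    {"slide": [-0.01, -0.0008, -0.04], "yaw": 0, "fingers": -1},
    {"slide": [0, 0, 0], "yaw": 0, "fingers": -1},
    {"slide": [0, 0, 0], "yaw": 0, "fingers": -1},
  ],
)

```text
t: 15.45
ee_pos: [564.2, 156.8, 55.7]
orientation: [0.709, -0.03, 0.704, 0.03]
wrist_force: [7.9, -0.8, 4.5]
finger_gap: 0.39
```

```bash
python3 st.py
```

```text
15.45 [564.21 156.78  55.7 ] yaw 0.0849 tilt [0.01 0.  ] [ 7.85 -0.81  4.49] [-0.16 -1.99  0.08] 0.38968606504866804
```

Emit:
drive_tool(
  steps=[
    {"slide": [0, 0, -0.04], "yaw": 0, "fingers": -1},
    {"slide": [0, 0, -0.04], "yaw": 0, "fingers": -1},
    {"slide": [0, 0, 0], "yaw": 0, "fingers": -1},
    {"slide": [0, 0, 0], "yaw": 0, "fingers": -1},
  ],
)

```text
t: 15.85
ee_pos: [564.2, 156.8, 54.0]
orientation: [0.709, -0.03, 0.704, 0.031]
wrist_force: [6.1, -0.7, 6.7]
finger_gap: 0.394
```

```bash
python3 st.py
```

```text
15.85 [564.22 156.76  53.95] yaw 0.085 tilt [0.01 0.  ] [ 6.15 -0.72  6.69] [-0.16 -1.82  0.05] 0.39357142386996036
```

Emit:
drive_tool(
  steps=[
    {"slide": [-0.02, -0.0017, -0.04], "yaw": 0, "fingers": -1},
    {"slide": [0, 0, -0.04], "yaw": 0, "fingers": -1},
    {"slide": [0, 0, 0], "yaw": 0, "fingers": -1},
    {"slide": [0, 0, 0], "yaw": 0, "fingers": -1},
  ],
)

```text
t: 16.25
ee_pos: [564.2, 156.8, 52.3]
orientation: [0.709, -0.03, 0.704, 0.031]
wrist_force: [7.2, -1.3, 7.5]
finger_gap: 0.39
```

```bash
python3 st.py
```

```text
16.25 [564.24 156.78  52.34] yaw 0.0853 tilt [0.01 0.  ] [ 7.19 -1.34  7.5 ] [-0.32 -1.94  0.09] 0.3900199125361434
```

Emit:
drive_tool(
  steps=[
    {"slide": [0, 0, -0.04], "yaw": 0, "fingers": -1},
    {"slide": [0, 0, 0], "yaw": 0, "fingers": -1},
    {"slide": [0, 0, 0], "yaw": 0, "fingers": -1},
  ],
)

```text
t: 16.55
ee_pos: [564.2, 156.8, 51.9]
orientation: [0.709, -0.03, 0.704, 0.031]
wrist_force: [6.0, -1.3, 10.6]
finger_gap: 0.394
```

```bash
python3 st.py
```

```text
16.55 [564.22 156.77  51.88] yaw 0.0853 tilt [0.01 0.  ] [ 6.01 -1.35 10.63] [-0.39 -1.59  0.04] 0.3938532089387231
```

Emit:
drive_tool(
  steps=[
    {"slide": [0, 0, -0.04], "yaw": 0, "fingers": -1},
    {"slide": [0, 0, 0], "yaw": 0, "fingers": -1},
    {"slide": [0, 0, 0], "yaw": 0, "fingers": -1},
    {"slide": [0, 0, 0], "yaw": 0, "fingers": -1},
  ],
)

```text
t: 16.95
ee_pos: [564.2, 156.8, 51.7]
orientation: [0.709, -0.03, 0.704, 0.031]
wrist_force: [3.7, -1.7, 14.9]
finger_gap: 0.39
```

```bash
python3 st.py
```

```text
16.95 [564.22 156.77  51.71] yaw 0.0855 tilt [0.01 0.  ] [ 3.71 -1.7  14.86] [-0.41 -1.14 -0.02] 0.3896853662172965
```

The sole bottomed after about 4 mm with about 17.5 N on the board. I'll unload the arm before opening.

Emit:
drive_tool(
  steps=[
    {"slide": [0, 0, 0.04], "yaw": 0, "fingers": -1},
    {"slide": [0, 0, 0.04], "yaw": 0, "fingers": -1},
    {"slide": [0.02, 0.0017, 0.04], "yaw": 0, "fingers": -1},
    {"slide": [0, 0, 0], "yaw": 0, "fingers": -1},
    {"slide": [0, 0, 0], "yaw": 0, "fingers": -1},
  ],
)

```text
t: 17.45
ee_pos: [564.2, 156.7, 51.8]
orientation: [0.709, -0.029, 0.704, 0.03]
wrist_force: [9.2, -1.1, -0.0]
finger_gap: 0.389
```

```bash
python3 st.py
```

```text
17.45 [564.19 156.73  51.81] yaw 0.0848 tilt [0.01 0.  ] [ 9.19 -1.12 -0.01] [-0.05 -2.45  0.13] 0.3890456391342195
```

Emit:
drive_tool(
  steps=[
    {"slide": [0.04, 0.003, 0], "yaw": 0, "fingers": -1},
    {"slide": [0.04, 0.003, 0], "yaw": 0, "fingers": -1},
    {"slide": [0, 0, 0], "yaw": 0, "fingers": -1},
    {"slide": [0, 0, 0], "yaw": 0, "fingers": -1},
  ],
)

```text
t: 17.85
ee_pos: [564.3, 156.8, 51.8]
orientation: [0.707, -0.03, 0.706, 0.03]
wrist_force: [3.2, 1.4, 4.3]
finger_gap: 0.395
```

```bash
python3 st.py
```

```text
17.85 [564.32 156.77  51.81] yaw 0.0844 tilt [0. 0.] [3.23 1.44 4.26] [ 0.38 -1.16  0.16] 0.39505238221556077
```

Emit:
drive_tool(
  steps=[
    {"slide": [0, 0, 0.03], "yaw": 0, "fingers": -1},
    {"slide": [0, 0, 0], "yaw": 0, "fingers": -1},
    {"slide": [0, 0, 0], "yaw": 0, "fingers": 0.0},
    {"slide": [0, 0, 0], "yaw": 0, "fingers": 0.6},
    {"slide": [0, 0, 0], "yaw": 0, "fingers": 1},
    {"slide": [0, 0, 0], "yaw": 0, "fingers": 1},
    {"slide": [0, 0, 0], "yaw": 0, "fingers": 1},
    {"slide": [0, 0, 0], "yaw": 0, "fingers": 1},
  ],
  grip_force=20,
)

```text
t: 18.65
ee_pos: [563.1, 156.2, 50.9]
orientation: [0.706, -0.03, 0.707, 0.029]
wrist_force: [-0.0, -0.1, 0.5]
finger_gap: 0.998
```

```bash
python3 st.py;python3 shot.py q 310 190 405 295 7 scene
```

```text
18.65 [563.09 156.23  50.87] yaw 0.0836 tilt [-0. -0.] [-0.01 -0.14  0.49] [ 0.03  0.02 -0.01] 0.9984185349514538
```

View pics/q.png

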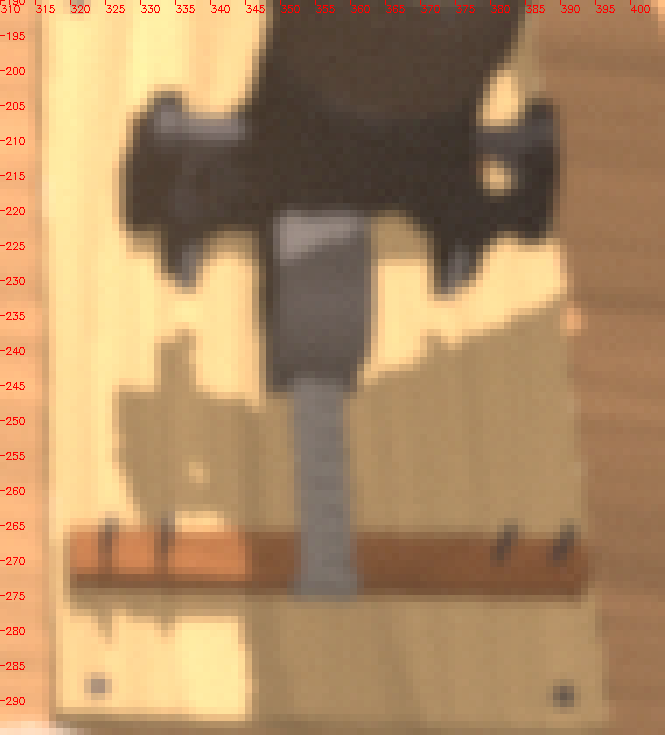

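Released: the rule stands on the board with its hook over the rail. I'll raise straight up and check.

Emit:
drive_tool(
  steps=[
    {"slide": [0, 0, 0.2], "yaw": 0, "fingers": 1},
    {"slide": [0, 0, 0.5], "yaw": 0, "fingers": 1},
    {"slide": [0, 0, 1], "yaw": 0, "fingers": 1},
    {"slide": [0, 0, 1], "yaw": 0, "fingers": 1},
    {"slide": [0, 0, 1], "yaw": 0, "fingers": 1},
    {"slide": [0, 0, 1], "yaw": 0, "fingers": 1},
    {"slide": [0, 0, 1], "yaw": 0, "fingers": 1},
    {"slide": [0, 0, 1], "yaw": 0, "fingers": 1},
    {"slide": [0, -1, 0], "yaw": 0, "fingers": 1},
    {"slide": [0, -1, 0], "yaw": 0, "fingers": 1},
  ],
)

```text
t: 19.7
ee_pos: [563.7, 106.5, 221.0]
orientation: [0.708, -0.03, 0.705, 0.031]
wrist_force: [-0.0, 0.8, -0.4]
finger_gap: 1.001
```

Emit:
drive_tool(
  steps=[
    {"slide": [0, -1, 0], "yaw": 0, "fingers": 1},
    {"slide": [0, -1, 0], "yaw": 0, "fingers": 1},
    {"slide": [0, -1, 0], "yaw": 0, "fingers": 1},
    {"slide": [0, -1, 0], "yaw": 0, "fingers": 1},
    {"slide": [0, -1, 0], "yaw": 0, "fingers": 1},
    {"slide": [0, -1, 0], "yaw": 0, "fingers": 1},
    {"slide": [0, -1, 0], "yaw": 0, "fingers": 1},
    {"slide": [0, 0, 0], "yaw": 0, "fingers": 1},
  ],
)

```text
t: 20.5
ee_pos: [563.1, -70.9, 219.7]
orientation: [0.707, -0.029, 0.706, 0.028]
wrist_force: [-0.2, 0.6, 0.0]
finger_gap: 1.001
```

```bash
python3 st.py;python3 shot.py s 310 190 405 295 6 scene;python3 shot.py s2 180 140 280 240 6 top; python3 - <<'E'
import cv2,numpy as np
a=cv2.imread('pics/s.png');b=cv2.imread('pics/s2.png');h=600
a=cv2.copyMakeBorder(a,0,max(0,630-a.shape[0]),0,0,0);b=cv2.copyMakeBorder(b,0,a.shape[0]-b.shape[0],0,0,0)
o=np.hstack([a,b]);cv2.imwrite('pics/s3.png',cv2.resize(o,(800,int(o.shape[0]*800/o.shape[1]))))
E
```

```text
20.5 [563.1  -70.88 219.73] yaw 0.0806 tilt [ 0. -0.] [-0.21  0.59  0.01] [0.03 0.01 0.05] 1.0010700728070425
```

View pics/s3.png

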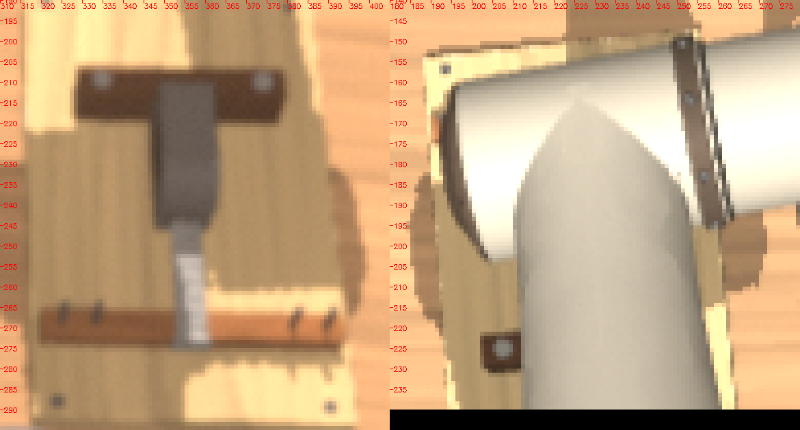

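Scene view: the case is against the stop and the lip is over the rail edge. The arm blocks the top view, so I'll move on.

Emit:
drive_tool(
  steps=[
    {"slide": [0, -1, 0], "yaw": 0, "fingers": 1},
    {"slide": [0, -1, 0], "yaw": 0, "fingers": 1},
    {"slide": [0, -1, 0], "yaw": 0, "fingers": 1},
    {"slide": [0, -1, 0], "yaw": 0, "fingers": 1},
    {"slide": [0, -1, 0], "yaw": 0, "fingers": 1},
    {"slide": [0, -1, 0], "yaw": 0, "fingers": 1},
    {"slide": [0, -1, 0], "yaw": 0, "fingers": 1},
    {"slide": [0, -1, 0], "yaw": 0, "fingers": 1},
    {"slide": [0, -1, 0], "yaw": 0, "fingers": 1},
    {"slide": [0, 0, 0], "yaw": 0, "fingers": 1},
  ],
)

```text
t: 21.6
ee_pos: [563.6, -295.0, 218.6]
orientation: [0.707, -0.029, 0.706, 0.029]
wrist_force: [-0.7, 0.7, -0.0]
finger_gap: 0.996
```

```bash
python3 shot.py t 310 190 405 295 6 scene;python3 shot.py t2 180 140 280 240 6 top; python3 - <<'E'
import cv2,numpy as np,pickle
a=cv2.imread('pics/t.png');b=cv2.imread('pics/t2.png')
b=cv2.copyMakeBorder(b,0,a.shape[0]-b.shape[0],0,0,0)
o=np.hstack([a,b]);cv2.imwrite('pics/t3.png',cv2.resize(o,(800,int(o.shape[0]*800/o.shape[1]))))
from h import *
np.set_printoptions(precision=1,suppress=True)
c=pickle.load(open('t2.pkl','rb'));cv2.imwrite('pics/tfull.png',cv2.cvtColor(c['color'],cv2.COLOR_RGB2BGR))
E
```

```text
(no output)
```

View pics/t2.png

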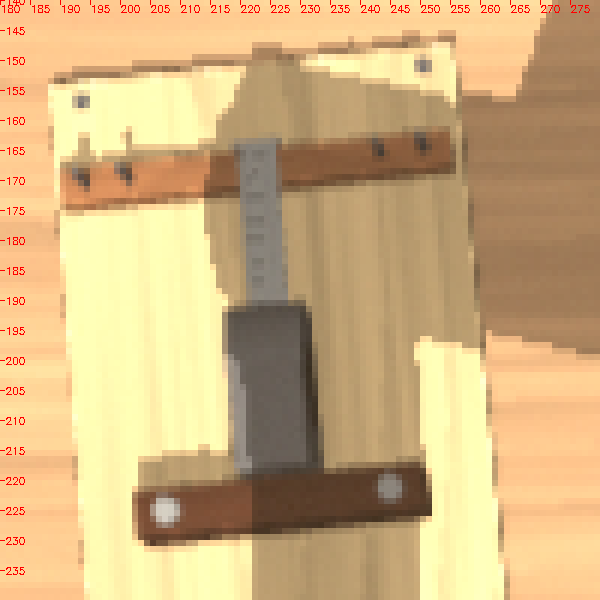

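View pics/t.png

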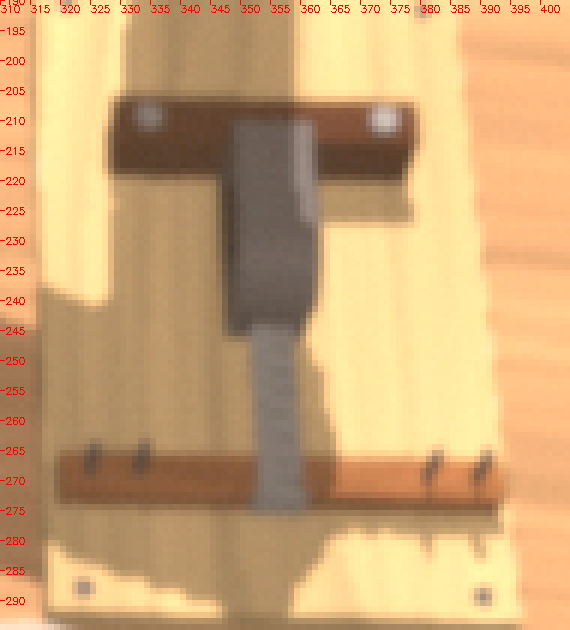

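View pics/tfull.png

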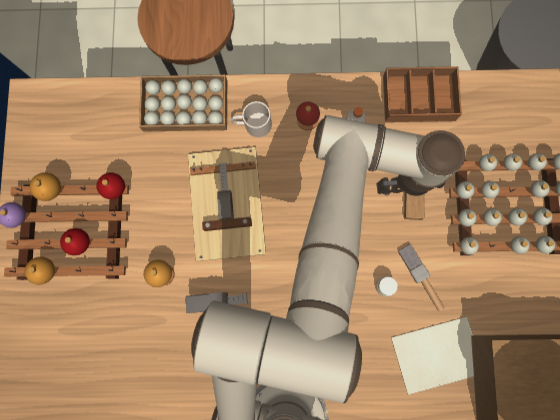

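Top view: the case back sits flush on the stop (220-233, 219), the blade is drawn out and the lip is past the rail at (223,163). The other objects are where they were, and the gripper is clear at z≈219. Handing in.

```bash
python3 -c "
from plant import r
print(r.close_job())"
```

```text
the job is handed in; nothing more can be done
None
```

The smallest spring rule is standing on the jig, locked and set to the span, with its hook over the rail and its back against the stop. I handed the job in at about 22 s of the 67 s allowed; no verdict was reported.

- **Hooking and drawing back:** I lowered the lip past the rail's far edge with about 7 mm to spare. The blade then drew out against its spring at 3.3–5 N (mostly under 4).
- **Butting:** The case stalled against the stop with about 5.5 N on it; the total pull peaked at 9.3 N.
- **Locking:** I pressed down until the sole had gone in about 4 mm and resisted firmly, with about 17.5 N on the board. During the press the case position stayed fixed to 0.1 mm.
- **Release:** I unloaded the arm before opening the jaws, and nothing visible shifted in the pictures taken afterwards.

**Last checks:** Both cameras show the back flush on the stop and the lip over the rail's far edge. Nothing else on the bench appears to have moved, and the gripper was well clear. The images are too coarse (about 2.7 mm per pixel) to rule out a sub-millimetre gap.

**Disagreements:**
- The two cameras differed by about 5 mm on where the case sat along x, so I took the butting from the force.
- The vertical force drifted by up to 2 N while drawing back, probably from slight contact between the sole and the board. That was below the roughly 7 N needed to move the sole.

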